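# Push six vials home against the stop of the loading tray

### The arm

A 6-joint arm with a two-finger parallel gripper is mounted at the origin on the work surface. World frame = base frame: x ahead of the robot, y to its left, z up, the work surface at z = 0. Lengths are in m, angles in rad, forces in N, time in s.
With the tool pointing down it reaches from about 0.25 to 0.775 m from the base axis. Payload 4 kg.
Tool frame: the origin (TCP) lies on the centre line of the jaws, within the pads' length; the fingertips stand 17 mm ahead of it and the grasp point (between the pads) lies 2 mm behind it (arm.tip_reach is the distance from the TCP to the fingertips, in m); z points along the fingers, y is the line along which they close (so a half turn about z gives the same grasp; the last joint's range is limited). The gripper opens to 85 mm and grips with 20 to 120 N. Pads are 22 mm wide; open, the fingers measure 114 mm over their backs; the gripper's body (76 mm by 85 mm) begins 54 mm behind the grasp point. The pads swing forward as they close: fully open they stand 13 mm farther back than shut.
Start: joints at [-1.241, 0.087, 1.371, -0, 1.684, -0.103], TCP at [0.231, -0.499, 0.248] pointing down, gripper open.
Joint ranges: [-3.1, 3.1], [-0.76, 2.03], [0.27, 2.55], [-1.08, 4.22], [0.17, 2.65], [-2.57, 2.57]. Speed limits (rad/s): [2.79, 2.79, 3.14, 3.14, 3.14, 3.14].

### API

Orientations are given as a 3x3 rotation matrix whose columns are the frame's x, y, z axes.
In Python, from rig import arm gives the robot as it stands. The module is installed in compiled form; this text tells all that it offers.
- The arm moves only by the tool drive_tool, never from a script. Its arguments are lists of equal length, an entry for each row: "slide": the shift along the tool's x, y, z in cm, a list of three; "angular": the turn, a rotation vector about the tool's x, y, z in rad, a list of three. A call has exactly 10 rows; each row shifts and turns the commanded pose from where the row before left it, along the tool's axes as they then stand; what a row does not reach is not made up. A row lasts 1/8 s, in which the tool goes at most 62.5 mm and 10.7 degrees, less where a joint would pass 70% of its speed; a pose out of reach is approached as far as the arm can. A call with a gripper value outside its range is refused whole. "hand" is the closure, from -1 (fully open) to 1 (shut), set as the call begins (left out, the last holds). The fingers move at their own pace and stop on an object; the grip force is fixed at half the most. Time passes only in rows, so rows that do not move let the fingers close, or fill a call up. It gives the time, the measured TCP pose, the force, the opening and the grip force at its end, in the units of the state.
- arm.sense(): the state, without advancing time (a new reading comes with each control period).
- arm.get_image(name): name is "scene" or "side" or "wrist"; returns (picture, depth): 384x512x3 uint8, red, green, blue; 384x512 float32, m along the optical axis (not along the pixel's ray), 0 where there is no reading.
- arm.get_calibration(name): a dict with "K" (3x3 intrinsics, pixels), "world_from_camera" (4x4, takes a point from camera to world coordinates). Camera axes: x right, y down, z forward; pixel columns grow to the right and rows downward; lengths in m; the calibration is good to about 2 mm. A picture is of the moment at which its call begins: read the wrist's pose just before it. get_calibration takes no time and is no camera call; for the wrist camera it gives the pose at the moment of the call.
- arm.close_job(): hands the job in; it is judged then, once.
Trained networks look in the newest picture that a camera, given by its name, has taken for a name from the list of things; names that differ only in an ending like _2 or _b are one class to them, and where a whole thing is asked for, a point or a joint stands for the part that bears it (a point fixed in the world has none). Each returns a list of dicts, best first, with "confidence" (0 to 1); they miss things now and then, are a little off and sometimes report something else, mostly with a low value. They report only what shows in the picture. A call takes as long as a camera call. They do not tell look-alikes from the thing itself.
- arm.boxes_of(label, camera): "location" ([x, y, z] in m, in world coordinates, good to about 4 mm: the middle of the surface that is visible of it).
The state is a dict: "time": time; "q": joint angles; "qvel": joint speeds; "effort": joint torques, N m; "tool_pos": TCP position; "orientation": TCP orientation; "wrist_force": force on the tool from outside, world axes, zero at the start; "moment": the same for the moment, N m; "width": opening from 0.0 (shut) to 1.0 (fully open); "grip_force": force on a finger pad.
Only numpy, scipy, OpenCV 4.12 (cv2) and the standard library are available. Lean on these libraries where they do the work, as an engineer would, in place of code of your own. Each camera call takes 0.05 s, during which the arm holds its last target. There are 200 camera calls.

### The job

Take the orange-handled straightedge from its mat and with it push all six clear vials up their lanes together, touching the vials with nothing else, until all three rows are closed up and you feel them bear evenly on the black cross stop: a steady push of about 12 N, shared equally by the three rows, and never more than 8 N on any one vial, for they are glass. Then stand the straightedge back on its mat, leaving the vials upright and closed up against the stop and everything else on the bench where it is.

Things in the scene. Friction and masses are not known exactly. Their poses are not given: they have to be found in the camera images.
- tray: vial loading tray, fixed to the bench, 260 mm long (its x) by 116 mm wide (its y), loaded from its open -x end towards +x; origin at the centre of its underside, z up. Near the +x end a straight black cross stop with a red top (square to the lanes, 24 to 45 mm above the bench) is clamped immovably. Its face lies somewhere from x = 60 to 110 mm: not measured, find it by feel
- lanes (a point): middle of the tray's deck, 12 mm above the bench, axes as the tray's. Three lanes run along x, centre lines at y = +32, 0 and -32 mm, each 25.5 mm wide between straight rails 6.5 mm thick
- entry (a point): middle of the tray's open loading end (x = -130 mm in the tray's frame), at the height of the tops of the lane rails, 22 mm above the bench; axes as the tray's. Nothing on the tray but the vials and the stop stands higher than these rail tops
- front_left: clear glass vial with a blue cap, the one nearer the stop in the left (+y) lane of the tray; 24 mm across (round body, 33 mm tall), 47.5 mm tall over the cap, 25 to 50 g, slides easily on the deck (all six together take about 1 N); origin at the centre of its underside, z up
- rear_left: clear glass vial with a blue cap, the one farther from the stop in the left (+y) lane of the tray; 24 mm across (round body, 33 mm tall), 47.5 mm tall over the cap, 25 to 50 g, slides easily on the deck (all six together take about 1 N); origin at the centre of its underside, z up
- front_mid: clear glass vial with a blue cap, the one nearer the stop in the middle lane of the tray; 24 mm across (round body, 33 mm tall), 47.5 mm tall over the cap, 25 to 50 g, slides easily on the deck (all six together take about 1 N); origin at the centre of its underside, z up
- rear_mid: clear glass vial with a blue cap, the one farther from the stop in the middle lane of the tray; 24 mm across (round body, 33 mm tall), 47.5 mm tall over the cap, 25 to 50 g, slides easily on the deck (all six together take about 1 N); origin at the centre of its underside, z up
- front_right: clear glass vial with a blue cap, the one nearer the stop in the right (-y) lane of the tray; 24 mm across (round body, 33 mm tall), 47.5 mm tall over the cap, 25 to 50 g, slides easily on the deck (all six together take about 1 N); origin at the centre of its underside, z up
- rear_right: clear glass vial with a blue cap, the one farther from the stop in the right (-y) lane of the tray; 24 mm across (round body, 33 mm tall), 47.5 mm tall over the cap, 25 to 50 g, slides easily on the deck (all six together take about 1 N); origin at the centre of its underside, z up
- pusher: the straightedge: aluminium angle with an orange upright grip, 0.10 to 0.17 kg, standing on the black mat. Origin on its underside below the grip's centre, z up, +x towards its pushing face. Base flange 3 mm thick, x = -22 to +40 mm, y = -55 to +55 mm. Grip 16 mm (x) by 34 mm (y), centred on the origin, top 58 mm above the underside; a grasp across x 40 mm up clears the blade
- push_face (a point): middle of the pusher's flat pushing face, at x = +40, z = +10 mm in the pusher's frame; face 110 mm long (y), 20 mm tall from the underside, on a 5 mm thick blade. Over the tray the underside slides on the rail tops or is carried up to 5 mm above them, so that the face meets the vials' straight bodies (12 to 45 mm above the bench)
- mat: black rubber mat fixed on the bench, 150 (x) by 170 (y) by 3 mm, origin at the centre of its underside; the pusher's place
- spare_a: amber spare vial with a red cap, 24 mm across, 48 mm tall, on the bench at the right of the tray; not part of the job; origin at the centre of its underside
- spare_b: second amber spare vial, like spare_a; not part of the job; origin at the centre of its underside
- cup: white cup, 68 mm across, 75 mm tall; not part of the job; origin at the centre of its underside
- slide_box: paper box of slides, 56 x 88 x 30 mm; not part of the job; origin at the centre of its underside
- reagent: white reagent bottle with a red cap, 60 mm across, 130 mm tall; not part of the job; origin at the centre of its underside
- timer: white bench timer, 50 x 70 x 20 mm; not part of the job; origin at the centre of its underside
- jar: glass jar with a blue lid, 64 mm across, 70 mm tall; not part of the job; origin at the centre of its underside
Mind the look-alikes: they are no part of the job. What is shaped like the rear_mid but purple is not meant.

How it is judged:
By the outcome, as a careful person would: the job done as asked, in the order asked, and still so for the second after the job is handed in, with the robot touching nothing.
It also fails if it takes over 58 s, if anything falls off the work surface, if the arm or the gripper's body presses on something with over 40 N, if the wrist force passes 120 N, or if a joint passes its speed limit or range.

## Working session

There is one attempt and no reset: what is moved stays moved. The work goes in short steps, Python scripts to look and compute and a tool call to move; the robot and the scene stay as the last step left them, time stands still between calls to the robot, and variables do not carry over. Pictures are saved under pics/ and viewed, at most 10 in all, crops included, and the job is handed in when it is done.

Besides the shell and the picture viewer there is one more tool, called after "Emit:" as name(argument=value, ...) on one line, values as JSON. drive_tool: Moves the arm, as the interface text tells. Its arguments: {"type":"object","properties":{"slide":{"type":"array"},"angular":{"type":"array"},"hand":{"type":"number"}},"required":["slide","angular"]}

```bash
mkdir -p pics; cat > h.py <<'E'
import numpy as np, cv2
from rig import arm
def snap(n,f):
    im,d=arm.get_image(n); c=arm.get_calibration(n)
    cv2.imwrite('pics/'+f+'.png',im[:,:,::-1]); np.savez('pics/'+f+'.npz',im=im,d=d,K=c['K'],T=c['world_from_camera']); return im,d,c
def cloud(f):
    z=np.load('pics/'+f+'.npz'); d=z['d']; v,u=np.mgrid[:d.shape[0],:d.shape[1]]; K=z['K']
    P=np.stack([(u-K[0,2])/K[0,0]*d,(v-K[1,2])/K[1,1]*d,d],-1)@z['T'][:3,:3].T+z['T'][:3,3]
    P[d==0]=np.nan; return z['im'],P
E
python3 - <<'E'
from h import *
np.set_printoptions(precision=4,suppress=True)
s=arm.sense();print(s['time'],s['tool_pos'],s['orientation'])
for n in('scene','side'):
    snap(n,n+'0')
    for l in('pusher','push_face','mat','tray','entry','lanes','rear_mid','front_mid','rear_left','rear_right','spare_a'):
        print(n,l,[(round(b['confidence'],2),np.round(b['location'],3).tolist()) for b in arm.boxes_of(l,n)][:4])
a=np.hstack([cv2.imread('pics/scene0.png'),cv2.imread('pics/side0.png')]);cv2.imwrite('pics/a.png',a[:, :])
E
```

```text
0.0 [ 0.2305 -0.4988  0.2471] [[ 0.9078  0.4194 -0.0008]
 [ 0.4194 -0.9078  0.0022]
 [ 0.0002 -0.0023 -1.    ]]
scene pusher [(0.61, [0.499, 0.226, 0.004])]
scene push_face [(0.92, [0.5, 0.23, 0.009])]
scene mat [(0.95, [0.503, 0.229, 0.003])]
scene tray [(0.56, [0.62, -0.138, 0.024]), (0.34, [0.585, -0.131, 0.048])]
scene entry [(0.78, [0.625, -0.14, 0.02])]
scene lanes [(0.79, [0.624, -0.137, 0.021])]
scene rear_mid [(0.6, [0.542, -0.302, 0.032]), (0.21, [0.547, -0.09, 0.041])]
scene front_mid [(0.44, [0.589, -0.131, 0.044])]
scene rear_left [(0.64, [0.549, -0.089, 0.042]), (0.34, [0.62, 0.424, 0.018]), (0.3, [0.501, 0.227, 0.004])]
scene rear_right []
scene spare_a [(0.47, [0.64, -0.248, 0.033])]
side pusher [(0.77, [0.49, 0.24, 0.009])]
side push_face [(0.76, [0.491, 0.239, 0.003]), (0.5, [0.493, -0.225, 0.025])]
side mat [(0.55, [0.465, 0.26, 0.002])]
side tray [(0.8, [0.575, -0.117, 0.014])]
side entry [(0.91, [0.574, -0.113, 0.016])]
side lanes [(0.92, [0.576, -0.116, 0.015]), (0.34, [0.594, -0.096, 0.043])]
side rear_mid [(0.44, [0.518, -0.11, 0.042])]
side front_mid [(0.49, [0.579, -0.12, 0.044])]
side rear_left [(0.56, [0.536, -0.082, 0.043]), (0.2, [0.579, -0.121, 0.044])]
side rear_right [(0.65, [0.517, -0.148, 0.049]), (0.2, [0.576, -0.115, 0.012])]
side spare_a [(0.47, [0.491, -0.223, 0.026])]
```

View pics/scene0.png

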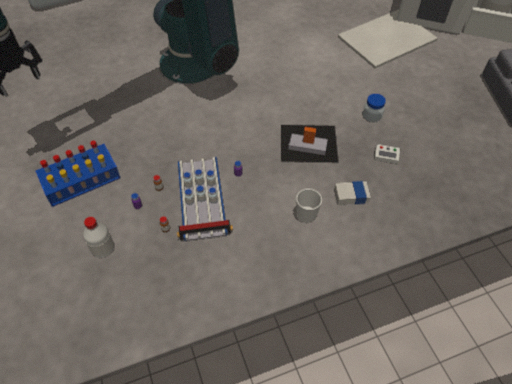

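View pics/side0.png

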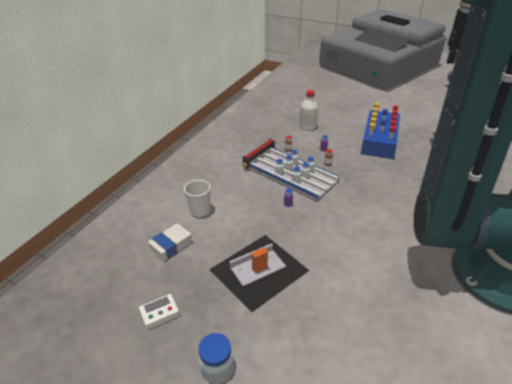

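The scene picture shows the straightedge with its orange grip at (310,134) on the black mat, the only orange thing there. The tray is at (203,198), with blue-capped vials around (200,185) and the black and red stop at (205,228). The look-alikes are the purple vials at (238,169) and (137,201), the amber spares at (158,183) and (165,224), and the blue rack at (78,175). The side view agrees.

```bash
cat >> h.py <<'E'
def rect(P,m,zlo,zhi):
    q=P[m&(P[...,2]>zlo)&(P[...,2]<zhi)]
    r=cv2.minAreaRect((q[:,:2]*1000).astype(np.float32)); return len(q),q.mean(0).round(4),q[:,2].min().round(3),q[:,2].max().round(3),r
def near(P,x,y,r): return np.hypot(P[...,0]-x,P[...,1]-y)<r
E
python3 - <<'E'
from h import *
for f in('scene0','side0'):
    im,P=cloud(f); hsv=cv2.cvtColor(im,cv2.COLOR_RGB2HSV); H,S,V=[hsv[...,i].astype(int) for i in range(3)]
    org=(H>3)&(H<18)&(S>150)&near(P,.5,.23,.1)
    print(f,'grip',rect(P,org,.01,.08))
    print('mat', rect(P,(V<50)&near(P,.5,.23,.14),-.01,.012))
    print('pusher',rect(P,(S<60)&(V>110)&near(P,.5,.23,.1),.003,.03))
    blue=(H>100)&(H<125)&(S>120)
    print('tray', rect(P,near(P,.6,-.13,.16)&(blue),.003,.028))
    print('red', rect(P,near(P,.68,-.15,.1)&((H<6)|(H>172))&(S>150),.035,.055))
    m=(blue&near(P,.57,-.12,.1)&(P[...,2]>.035)).astype(np.uint8)
    n,l,st,c=cv2.connectedComponentsWithStats(m)
    for i in range(1,n):
        if st[i,4]>5: print('cap',st[i,4],c[i].round(0),np.nanmean(P[l==i],0).round(4))
E
```

```text
scene0 grip (155, array([0.4928, 0.232 , 0.0431]), np.float64(0.011), np.float64(0.063), ((488.6322937011719, 235.37307739257812), (33.645347595214844, 24.219518661499023), 60.247615814208984))
mat (1154, array([0.4959, 0.2336, 0.0013]), np.float64(-0.006), np.float64(0.008), ((488.8910217285156, 235.48377990722656), (166.37185668945312, 154.740966796875), 67.3716812133789))
pusher (278, array([0.4962, 0.232 , 0.0081]), np.float64(0.003), np.float64(0.026), ((511.6751708984375, 229.94070434570312), (168.0207977294922, 165.69281005859375), 17.508203506469727))
tray (107, array([ 0.5774, -0.1337,  0.02  ]), np.float64(0.012), np.float64(0.027), ((577.8748779296875, -131.34243774414062), (112.7462387084961, 248.4595184326172), 77.58394622802734))
red (214, array([ 0.6863, -0.1566,  0.0437]), np.float64(0.038), np.float64(0.049), ((687.1375732421875, -155.048095703125), (126.80863189697266, 16.359420776367188), 77.82144927978516))
cap 19 [198. 172.] [ 0.5231 -0.1192  0.0576]
cap 18 [210. 172.] [ 0.5372 -0.0895  0.0569]
cap 20 [186. 174.] [ 0.5214 -0.1519  0.0572]
cap 24 [200. 188.] [ 0.5
[... 195 characters left out ...]
6), ((484.5953674316406, 236.28933715820312), (34.652549743652344, 16.359899520874023), 62.39890670776367))h.py:12: RuntimeWarning: Mean of empty slice.
  r=cv2.minAreaRect((q[:,:2]*1000).astype(np.float32)); return len(q),q.mean(0).round(4),q[:,2].min().round(3),q[:,2].max().round(3),r
  ret = um.true_divide(
Traceback (most recent call last):
  File "h.py", line 12, in rect
    r=cv2.minAreaRect((q[:,:2]*1000).astype(np.float32)); return len(q),q.mean(0).round(4),q[:,2].min().round(3),q[:,2].max().round(3),r
                                                                                           ~~~~~~~~~~^^
ValueError: zero-size array to reduction operation minimum which has no identity
```

```bash
cat >> h.py <<'E'
from scipy.spatial.transform import Rotation as R
def pose(yaw): # tool y axis at world yaw (deg), z down
    a=np.radians(yaw); y=np.array([np.cos(a),np.sin(a),0]); z=np.array([0,0,-1.]); return np.stack([np.cross(y,z),y,z],1)
def plan(p,yaw,n,p0=None,R0=None):
    s=arm.sense(); p0=np.array(s['tool_pos'] if p0 is None else p0); R0=np.array(s['orientation'] if R0 is None else R0)
    Rt=pose(yaw); w=R.from_matrix(R0.T@Rt).as_rotvec()/n; dp=(np.array(p)-p0)/n
    print('turn/row',w.round(4),'mm/row',np.linalg.norm(dp)*1000)
    Rk=R0
    print([ (100*(R0@R.from_rotvec(w*k).as_matrix()).T@dp).round(3).tolist() for k in range(n)])
def st():
    s=arm.sense(); o=s['orientation']; print('t',round(s['time'],2),'p',np.round(s['tool_pos'],4),'yaw',np.degrees(np.arctan2(o[1][1],o[0][1])).round(2),'z',np.round(np.array(o)[:,2],4),'F',np.round(s['wrist_force'],2),'M',np.round(s['moment'],3),'w',round(s['width'],3),'g',round(s['grip_force'],1))
E
python3 - <<'E'
from h import *
s=arm.sense();T=arm.get_calibration('wrist')
print(np.array(s['orientation']).T@(T['world_from_camera'][:3,3]-s['tool_pos']),(np.array(s['orientation']).T@T['world_from_camera'][:3,:3]).round(3),T['K'])
plan([.50,-.10,.30],-12.4,10)
E
```

```text
[ 0.07800377  0.00141657 -0.12496988] [[-0.    -0.951 -0.309]
 [ 1.    -0.    -0.   ]
 [ 0.    -0.309  0.951]] [[304.421814     0.         251.60219754]
 [  0.         304.421814   194.83752646]
 [  0.           0.           1.        ]]
turn/row [ 0.      0.     -0.0922] mm/row 48.439560731428855
[[4.12, -2.495, -0.517], [4.332, -2.105, -0.517], [4.507, -1.698, -0.517], [4.644, -1.276, -0.517], [4.742, -0.843, -0.517], [4.799, -0.403, -0.517], [4.816, 0.04, -0.517], [4.792, 0.483, -0.517], [4.727, 0.922, -0.517], [4.622, 1.353, -0.517]]
```

```bash
python3 - <<'E'
from h import *
plan([.56,-.085,.24],-12.4,10)
E
```

```text
turn/row [ 0.      0.     -0.0922] mm/row 52.9301234753599
[[4.727, -2.38, 0.083], [4.926, -1.935, 0.083], [5.083, -1.473, 0.083], [5.197, -0.999, 0.083], [5.267, -0.516, 0.083], [5.292, -0.03, 0.083], [5.273, 0.458, 0.083], [5.208, 0.941, 0.083], [5.099, 1.416, 0.083], [4.947, 1.879, 0.083]]
```

Emit:
drive_tool(slide=[[4.7,-2.4,0.08],[4.9,-1.9,0.08],[5.1,-1.5,0.08],[5.2,-1.0,0.08],[5.3,-0.5,0.08],[5.3,0,0.08],[5.3,0.5,0.08],[5.2,0.9,0.08],[5.1,1.4,0.08],[4.9,1.9,0.08]], angular=[[0,0,-0.092],[0,0,-0.092],[0,0,-0.092],[0,0,-0.092],[0,0,-0.092],[0,0,-0.092],[0,0,-0.092],[0,0,-0.092],[0,0,-0.092],[0,0,-0.092]], hand=0.2)

```text
time: 2.45
tool_pos: [0.5615, -0.0841, 0.2405]
orientation: [[0.213, 0.977, 0.001], [0.977, -0.213, -0.0], [-0.0, 0.001, -1.0]]
wrist_force: [0.5, -0.8, 1.0]
width: 0.399
grip_force: 0.0
```

```bash
python3 - <<'E'
from h import *
st(); snap('wrist','w1'); st()
E
```

```text
t 2.45 p [ 0.5615 -0.0841  0.2405] yaw -12.31 z [ 6.e-04 -5.e-04 -1.e+00] F [ 0.49 -0.77  0.97] M [-0.047  0.01   0.007] w 0.399 g 0.0
t 2.5 p [ 0.5645 -0.0786  0.2397] yaw -11.85 z [ 0.0032  0.0054 -1.    ] F [ 1.46  2.74 -0.26] M [ 0.131 -0.063  0.009] w 0.402 g 0.0
```

View pics/w1.png

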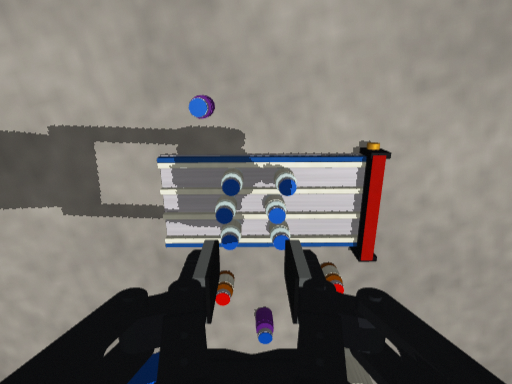

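The tray (160-390, 155-245) shows clearly, with vials at (231,184), (287,184), (224,212), (276,212), (230,238) and (280,238). The red stop is at (372,205) and a purple look-alike at (202,106). The arm was still settling, so I'll take it again.

```bash
python3 - <<'E'
from h import *
snap('wrist','w2'); st(); snap('wrist','w3'); st()
import numpy as np
im,P=cloud('w3'); hsv=cv2.cvtColor(im,cv2.COLOR_RGB2HSV); H,S,V=[hsv[...,i].astype(int) for i in range(3)]
blue=(H>100)&(H<128)&(S>120)
near0=near(P,.58,-.13,.17)
print('tray',rect(P,near0&blue,.012,.028))
red=((H<6)|(H>172))&(S>150)
print('red',rect(P,near(P,.69,-.155,.08)&red,.038,.055))
m=(blue&near0&(P[...,2]>.036)).astype(np.uint8)
n,l,stt,c=cv2.connectedComponentsWithStats(m)
for i in range(1,n):
    if stt[i,4]>40: print('cap',stt[i,4],c[i].round(0),np.nanmedian(P[l==i],0).round(4))
# rails: bright, height 18..26
rail=near0&(P[...,2]>.019)&(P[...,2]<.027)&(V>120)&(S<70)
print('rails',rect(P,rail,.0,.05))
# rail-line fits: image lines of blue edges
for lo,hi in((140,172),(232,255)):
    mm=blue&(np.mgrid[:384,:512][0]>=lo)&(np.mgrid[:384,:512][0]<hi)&(P[...,2]>.012)&(P[...,2]<.03)&near0
    q=P[mm]; v=cv2.fitLine(q[:,:2].astype(np.float32),cv2.DIST_HUBER,0,.001,.001).ravel(); print(lo,len(q),np.degrees(np.arctan2(v[1],v[0])),v[2:],q[:,2].mean())
q=P[near(P,.69,-.155,.08)&red&(P[...,2]>.038)];v=cv2.fitLine(q[:,:2].astype(np.float32),cv2.DIST_HUBER,0,.001,.001).ravel();print('redline',np.degrees(np.arctan2(v[1],v[0])),v[2:])
g=P[near0&(P[...,2]<.004)]; print('bench',np.nanmedian(P[320:340,20:60,2]),np.nanmedian(P[60:100,300:400,2]))
E
```

```text
t 2.55 p [ 0.5626 -0.0814  0.2396] yaw -12.08 z [ 2.0e-04  2.2e-03 -1.0e+00] F [-0.68 -0.68 -0.25] M [-0.039 -0.056 -0.048] w 0.401 g 0.0
t 2.6 p [ 0.5614 -0.0835  0.2397] yaw -12.27 z [-1.e-03  2.e-04 -1.e+00] F [-0.48 -0.83 -0.19] M [-0.013 -0.01   0.023] w 0.398 g 0.0
tray (1680, array([ 0.5675, -0.1114,  0.021 ]), np.float64(0.014), np.float64(0.027), ((560.5261840820312, -135.73629760742188), (121.28247833251953, 240.01156616210938), 78.0609130859375))
red (1380, array([ 0.6832, -0.1569,  0.0447]), np.float64(0.039), np.float64(0.047), ((682.6824951171875, -160.27371215820312), (126.36426544189453, 17.48554229736328), 79.29204559326172))
cap 269 [197. 110.] [ 0.5212 -0.0096  0.0468]
cap 223 [230. 190.] [ 0.5352 -0.0952  0.0588]
cap 221 [287. 190.] [ 0.5935 -0.1081  0.0589]
cap 207 [223. 218.] [ 0.5205 -0.1245  0.059 ]
cap 209 [276. 219.] [ 0.5764 -0.1369  0.0589]
cap 190 [229. 245.] [ 0.5186 -0.1567  0.059 ]
cap 169 [280. 245.] [ 0.5742 -0.1685  0.0591]
rails (3035, array([ 0.5692, -0.1309,  0.0213]), np.float64(0.019), np.float64(0.027), ((550.7970581054688, -146.58367919921875), (213.26226806640625, 262.2321472167969), 55.999149322509766))
140 1192 -12.244186 [ 0.5731724  -0.08020057] 0.020812380377031862
232 487 -12.187028 [ 0.5711406  -0.19121532] 0.021435510847374887
redline 77.90371 [ 0.68324614 -0.1568901 ]
bench 5.738521754927728e-05 -0.0009508595675278286
```

```bash
python3 - <<'E'
from h import *
plan([.487,.237,.19],-29,10)
E
```

```text
turn/row [-0.0001  0.      0.0292] mm/row 33.277216351914625
[[2.974, -1.408, 0.498], [2.931, -1.494, 0.498], [2.887, -1.579, 0.498], [2.839, -1.663, 0.498], [2.79, -1.745, 0.498], [2.737, -1.826, 0.498], [2.683, -1.905, 0.497], [2.626, -1.982, 0.497], [2.567, -2.058, 0.497], [2.506, -2.132, 0.497]]
```

Emit:
drive_tool(slide=[[3.3,-1.57,0.56],[3.25,-1.66,0.55],[3.2,-1.76,0.55],[3.14,-1.86,0.55],[3.08,-1.95,0.55],[3.02,-2.05,0.55],[2.95,-2.14,0.55],[2.88,-2.23,0.55],[2.8,-2.35,0.55],[0,0,0]], angular=[[0,0,0.0325],[0,0,0.0325],[0,0,0.0325],[0,0,0.0325],[0,0,0.0325],[0,0,0.0325],[0,0,0.0325],[0,0,0.0325],[0,0,0.0325],[0,0,0]])

```text
time: 3.85
tool_pos: [0.4885, 0.2356, 0.1902]
orientation: [[0.487, 0.873, -0.001], [0.873, -0.487, -0.001], [-0.001, -0.001, -1.0]]
wrist_force: [-0.6, -0.4, 0.5]
width: 0.4
grip_force: 0.0
```

```bash
cat > pus.py <<'E'
from h import *
import sys
st(); snap('wrist','x_'); f=sys.argv[1]; snap('wrist',f); st()
im,P=cloud(f); hsv=cv2.cvtColor(im,cv2.COLOR_RGB2HSV); H,S,V=[hsv[...,i].astype(int) for i in range(3)]
n0=near(P,.487,.237,.12)
print('griptop',rect(P,n0&(H>3)&(H<18)&(S>150),.055,.07))
print('blade top',rect(P,n0&(S<60)&(V>90),.018,.028))
print('flange',rect(P,n0&(S<60)&(V>90),.004,.028))
print('mat',rect(P,n0&(V<60),-.003,.006))
E
python3 pus.py p1
```

```text
t 3.85 p [0.4885 0.2356 0.1902] yaw -29.15 z [-1.e-03 -5.e-04 -1.e+00] F [-0.57 -0.41  0.46] M [-0.033 -0.002 -0.024] w 0.4 g 0.0
t 3.95 p [0.4894 0.234  0.1908] yaw -29.28 z [ 3.0e-04 -1.1e-03 -1.0e+00] F [ 0.08 -1.33 -0.03] M [ 0.001 -0.012 -0.043] w 0.4 g 0.0
griptop (663, array([0.4868, 0.2333, 0.0602]), np.float64(0.055), np.float64(0.062), ((486.3131103515625, 232.4075469970703), (34.041446685791016, 15.801198959350586), 56.912872314453125))
blade top (565, array([0.5193, 0.2148, 0.0224]), np.float64(0.018), np.float64(0.025), ((517.3858032226562, 211.57400512695312), (110.75975036621094, 5.230546951293945), 57.200077056884766))
flange (5158, array([0.4985, 0.2309, 0.0074]), np.float64(0.004), np.float64(0.025), ((493.5977783203125, 226.97535705566406), (111.05841827392578, 61.972564697265625), 57.397972106933594))
mat (15225, array([0.4898, 0.2439, 0.0025]), np.float64(-0.001), np.float64(0.005), ((484.9913024902344, 227.21005249023438), (180.5523681640625, 150.75503540039062), 67.77980041503906))
```

View pics/p1.png

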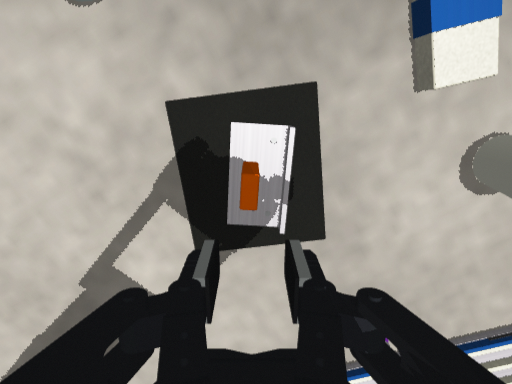

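The mat is at (245,170), with the straightedge lying on it: white flange, blade at (288,180) and orange grip at (250,188). No look-alike of it is near. The sizes agree with those given (111×62 flange, 34×16 grip, top at 60 mm).

```bash
python3 - <<'E'
from h import *
plan([.4862,.2322,.044],-32.7,8)
E
```

```text
turn/row [0.0001 0.0001 0.0075] mm/row 18.355324047380428
[[-0.038, -0.025, 1.835], [-0.038, -0.025, 1.835], [-0.038, -0.025, 1.835], [-0.039, -0.024, 1.835], [-0.039, -0.024, 1.835], [-0.039, -0.023, 1.835], [-0.04, -0.023, 1.835], [-0.04, -0.022, 1.835]]
```

Emit:
drive_tool(slide=[[-0.08,-0.05,1.9],[-0.08,-0.05,1.9],[-0.08,-0.05,1.9],[-0.06,-0.04,1.9],[0,0,1.9],[0,0,1.9],[0,0,1.9],[0,0,1.4],[0,0,0],[0,0,0]], angular=[[0,0,0.015],[0,0,0.015],[0,0,0.015],[0,0,0.015],[0,0,0],[0,0,0],[0,0,0],[0,0,0],[0,0,0],[0,0,0]])

```text
time: 5.2
tool_pos: [0.4869, 0.2332, 0.0445]
orientation: [[0.541, 0.841, 0.001], [0.841, -0.541, 0.0], [0.001, 0.001, -1.0]]
wrist_force: [-0.4, 0.1, -0.3]
width: 0.401
grip_force: 0.0
```

```bash
python3 pus.py p2
```

```text
t 5.2 p [0.4869 0.2332 0.0445] yaw -32.72 z [ 1.5e-03  3.0e-04 -1.0e+00] F [-0.4   0.12 -0.29] M [0.035 0.041 0.024] w 0.401 g 0.0
t 5.3 p [0.487  0.2335 0.0448] yaw -32.7 z [ 2.1e-03  6.0e-04 -1.0e+00] F [-0.31  0.14  0.11] M [-0.063 -0.013  0.029] w 0.396 g 0.0
griptop (2674, array([0.487 , 0.2347, 0.06  ]), np.float64(0.055), np.float64(0.062), ((485.8583679199219, 233.15447998046875), (34.77846145629883, 16.01549530029297), 57.32350158691406))
blade top (1312, array([0.5311, 0.235 , 0.022 ]), np.float64(0.018), np.float64(0.028), ((512.886962890625, 245.11859130859375), (65.39842224121094, 56.561805725097656), 49.64842987060547))
flange (12803, array([0.5052, 0.243 , 0.0073]), np.float64(0.004), np.float64(0.028), ((493.18524169921875, 227.7725372314453), (110.70697021484375, 62.33200454711914), 57.14265060424805))
mat (36717, array([0.4996, 0.2625, 0.0023]), np.float64(-0.0), np.float64(0.005), ((487.127197265625, 232.6486053466797), (169.493896484375, 150.04945373535156), 67.87763977050781))
```

Emit:
drive_tool(slide=[[0,0,0],[0,0,0],[0,0,0],[0,0,0],[0,0,0],[0,0,0],[0,0,-0.5],[0,0,-1.5],[0,0,-2.5],[0,0,-2.5]], angular=[[0,0,0],[0,0,0],[0,0,0],[0,0,0],[0,0,0],[0,0,0],[0,0,0],[0,0,0],[0,0,0],[0,0,0]], hand=1)

```text
time: 6.55
tool_pos: [0.4858, 0.2333, 0.1145]
orientation: [[0.54, 0.842, -0.001], [0.842, -0.54, -0.0], [-0.001, -0.0, -1.0]]
wrist_force: [-0.2, -0.5, -0.1]
width: 0.18
grip_force: 58.4
```

```bash
python3 - <<'E'
from h import *
st()
c,s=np.cos(np.radians(-12.2)),np.sin(np.radians(-12.2))
# centre line passes (.572,-.1357); rear vials nearest entry: project caps
for p in ((.5352,-.0952),(.5205,-.1245),(.5186,-.1567),(.5935,-.1081),(.5764,-.1369),(.5742,-.1685),(.683,-.157)):
    d=np.array(p)-[.572,-.1357]; print(round(d@[c,s],4),round(d@[-s,c],4))
E
```

```text
t 6.55 p [0.4858 0.2333 0.1145] yaw -32.69 z [-8.e-04 -4.e-04 -1.e+00] F [-0.25 -0.48 -0.08] M [ 0.027 -0.066 -0.007] w 0.18 g 58.4
-0.0445 0.0318
-0.0527 0.0001
-0.0478 -0.0318
0.0152 0.0315
0.0046 -0.0002
0.0091 -0.0316
0.113 0.0026
```

```bash
python3 - <<'E'
from h import *
plan([.440,-.1072,.115],-12.2,9)
E
```

```text
turn/row [-0.0001  0.0001 -0.0397] mm/row 38.1700373906848
[[-3.459, 1.615, -0.003], [-3.52, 1.476, -0.004], [-3.576, 1.335, -0.004], [-3.626, 1.192, -0.004], [-3.671, 1.047, -0.004], [-3.709, 0.9, -0.004], [-3.742, 0.752, -0.004], [-3.769, 0.603, -0.005], [-3.79, 0.453, -0.005]]
```

Emit:
drive_tool(slide=[[-3.46,1.62,0],[-3.52,1.48,0],[-3.58,1.34,0],[-3.63,1.19,0],[-3.67,1.05,0],[-3.71,0.9,0],[-3.74,0.75,0],[-3.77,0.6,0],[-3.79,0.45,0],[0,0,0]], angular=[[0,0,-0.0397],[0,0,-0.0397],[0,0,-0.0397],[0,0,-0.0397],[0,0,-0.0397],[0,0,-0.0397],[0,0,-0.0397],[0,0,-0.0397],[0,0,-0.0397],[0,0,0]])

```text
time: 7.8
tool_pos: [0.44, -0.1092, 0.1142]
orientation: [[0.216, 0.976, 0.0], [0.976, -0.216, -0.001], [-0.001, 0.0, -1.0]]
wrist_force: [0.7, 0.2, -0.8]
width: 0.172
grip_force: 58.5
```

```bash
python3 - <<'E'
from h import *
st(); snap('wrist','t0'); st(); snap('wrist','t1'); st()
E
```

```text
t 7.8 p [ 0.44   -0.1092  0.1142] yaw -12.45 z [ 2.e-04 -7.e-04 -1.e+00] F [ 0.66  0.23 -0.79] M [ 0.026  0.022 -0.029] w 0.172 g 58.5
t 7.85 p [ 0.4401 -0.1078  0.1141] yaw -12.38 z [ 1.e-04  4.e-04 -1.e+00] F [-0.25  1.28 -2.28] M [ 0.019 -0.01  -0.008] w 0.179 g 58.5
t 7.9 p [ 0.4402 -0.107   0.114 ] yaw -12.29 z [ 1.e-04  7.e-04 -1.e+00] F [ 0.93  0.76 -1.75] M [0.008 0.036 0.053] w 0.175 g 58.5
```

View pics/t1.png

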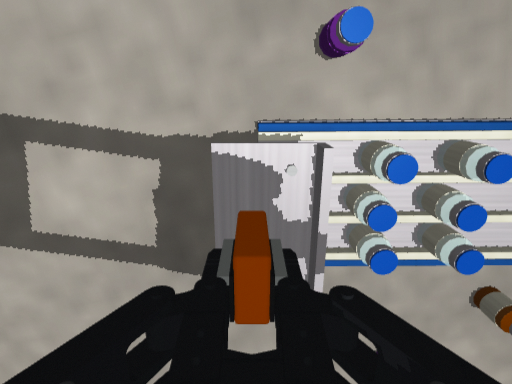

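The straightedge is held by its grip at (252,265), its blade at (320,210) square to the lanes, short of the rear vials at (400,168), (380,215) and (383,260). Next I measure blade against lanes in this same frame.

```bash
cat > rel.py <<'E'
from h import *
import sys
im,P=cloud(sys.argv[1]); p=np.array(arm.sense()['tool_pos']); zb=p[2]-.0417
hsv=cv2.cvtColor(im,cv2.COLOR_RGB2HSV); H,S,V=[hsv[...,i].astype(int) for i in range(3)]
def fit(q): v=cv2.fitLine(q[:,:2].astype(np.float32),cv2.DIST_HUBER,0,.001,.001).ravel(); return len(q),np.degrees(np.arctan2(v[1],v[0])),v[2:]
u=np.mgrid[:384,:512][1]
bl=near(P,p[0],p[1],.08)&(abs(P[...,2]-zb-.0195)<.004)&(S<70)&(u>290)&(u<345)
print('blade z',np.nanmedian(P[bl][:,2]),zb+.02,rect(P,bl,0,.3)[4],fit(P[bl]))
blue=(H>100)&(H<128)&(S>120)&(P[...,2]>.012)&(P[...,2]<.03)&near(P,.58,-.13,.18)
for sgn in(1,-1):
    d=(P[...,0]-.572)*.2113+(P[...,1]+.1357)*.9774
    m=blue&(sgn*d>.045); print('side',fit(P[m]),np.median(d[m]),P[m][:,2].mean())
E
python3 rel.py t1
```

```text
blade z 0.09151924847709123 0.09227521708802058 ((479.1172790527344, -102.49931335449219), (82.05571746826172, 5.607583999633789), 77.55670166015625) (1611, np.float32(77.728165), array([ 0.4796331 , -0.09892379], dtype=float32))
side (2200, np.float32(-11.913337), array([ 0.54338175, -0.0707697 ], dtype=float32)) 0.057410155008808805 0.02104945093609414
side (627, np.float32(-11.937512), array([ 0.5551667, -0.1840987], dtype=float32)) -0.050899667775271065 0.021023454001190944
```

```bash
cat >> rel.py <<'E'
a=np.radians(-11.95);n=np.array([-np.sin(a),np.cos(a)]);L=P[...,:2]@n
b=np.nanpercentile(L[bl],99.5)-.055
s1=blue&(L>0); d=(P[...,0]-.572)*.2113+(P[...,1]+.1357)*.9774
mid=(np.median(L[blue&(d>.045)])+np.median(L[blue&(d<-.045)]))/2
print('pusher lat',b,'TCP lat',p[:2]@n,'tray mid lat',mid,'blue w',np.median(L[blue&(d>.045)])-np.median(L[blue&(d<-.045)]))
q=blue&(d>.045);t=P[...,:2]@[np.cos(a),np.sin(a)];print('entry t',np.nanpercentile(t[q],.5),'tcp t',p[:2]@[np.cos(a),np.sin(a)])
E
python3 rel.py t1; python3 - <<'E'
from h import *
plan([.440,-.1072,.066],-12.0,8)
E
```

```text
blade z 0.09151924847709123 0.09227521708802058 ((479.1172790527344, -102.49931335449219), (82.05571746826172, 5.607583999633789), 77.55670166015625) (1611, np.float32(77.728165), array([ 0.4796331 , -0.09892379], dtype=float32))
side (2200, np.float32(-11.913337), array([ 0.54338175, -0.0707697 ], dtype=float32)) 0.057410155008808805 0.02104945093609414
side (627, np.float32(-11.937512), array([ 0.5551667, -0.1840987], dtype=float32)) -0.050899667775271065 0.021023454001190944
pusher lat -0.01520102336478743 TCP lat -0.013572356101329449 tray mid lat -0.010945748349008692 blue w 0.10848150174820517
entry t 0.4580862492518349 tcp t 0.45283701201222787
turn/row [-0.     -0.0001 -0.0006] mm/row 5.996993952749311
[[-0.003, -0.002, 0.6], [-0.003, -0.002, 0.6], [-0.003, -0.002, 0.6], [-0.003, -0.002, 0.6], [-0.003, -0.002, 0.6], [-0.003, -0.002, 0.6], [-0.003, -0.002, 0.6], [-0.003, -0.002, 0.6]]
```

Emit:
drive_tool(slide=[[0.1,0,0.8],[0.1,0,0.8],[0.1,0,0.8],[0,0,0.8],[0,0,0.8],[0,0,0.8],[0,0,0],[0,0,0],[0,0,0],[0,0,0]], angular=[[0,0,-0.0035],[0,0,-0.0035],[0,0,0],[0,0,0],[0,0,0],[0,0,0],[0,0,0],[0,0,0],[0,0,0],[0,0,0]])

```text
time: 9.15
tool_pos: [0.4412, -0.1044, 0.0661]
orientation: [[0.205, 0.979, 0.001], [0.979, -0.205, -0.0], [-0.0, 0.001, -1.0]]
wrist_force: [0.3, -0.4, -0.6]
width: 0.176
grip_force: 58.5
```

```bash
python3 - <<'E'
from h import *
st(); snap('wrist','t2'); st()
E
python3 rel.py t2
```

```text
t 9.15 p [ 0.4412 -0.1044  0.0661] yaw -11.82 z [ 7.e-04 -3.e-04 -1.e+00] F [ 0.28 -0.38 -0.62] M [-0.002 -0.039 -0.027] w 0.176 g 58.5
t 9.2 p [ 0.4411 -0.1044  0.066 ] yaw -11.81 z [ 6.e-04 -3.e-04 -1.e+00] F [-0.67  0.7  -0.55] M [-0.003 -0.015  0.048] w 0.178 g 58.5
blade z 0.043547924698936966 0.044284454717923874 ((479.8686828613281, -99.78323364257812), (82.83768463134766, 5.7104268074035645), 78.00794219970703) (1616, np.float32(78.24895), array([ 0.48047906, -0.09590499], dtype=float32))
side (2596, np.float32(-12.72452), array([ 0.5191335 , -0.06570569], dtype=float32)) 0.05708552364234769 0.02084183272310022
side (331, np.float32(-14.334503), array([ 0.5564993 , -0.18509938], dtype=float32)) -0.051751134786742814 0.02099365710690143
pusher lat -0.012102563954017938 TCP lat -0.01075773380459751 tray mid lat -0.01150888169557062 blue w 0.10912912443692051
entry t 0.45854056702099505 tcp t 0.4531596626011742
```

```bash
cat >> h.py <<'E'
def feel(n=8):
    a=np.radians(-12.0);F=[];M=[];Q=[]
    for i in range(n):
        arm.get_image('wrist'); s=arm.sense(); f=np.array(s['wrist_force']); F.append([f[0]*np.cos(a)+f[1]*np.sin(a),-f[0]*np.sin(a)+f[1]*np.cos(a),f[2]]); M.append(s['moment']); Q.append(s['tool_pos'])
    F,M,Q=map(np.array,(F,M,Q)); st()
    print('Flong,lat,z',F.mean(0).round(2),'sd',F.std(0).round(2),'M',M.mean(0).round(3),'sd',M.std(0).round(3),'t',(Q[-1][0]*np.cos(a)+Q[-1][1]*np.sin(a)).round(5))
E
python3 -c "
from h import *
feel(8)"
```

```text
t 9.6 p [ 0.441  -0.1042  0.0657] yaw -11.81 z [ 0.e+00 -1.e-04 -1.e+00] F [-0.15 -0.37 -0.98] M [-0.033  0.026  0.016] w 0.181 g 58.5
Flong,lat,z [-0.24  0.13 -0.85] sd [0.55 0.47 0.47] M [0.024 0.004 0.012] sd [0.038 0.041 0.014] t 0.453
```

Emit:
drive_tool(slide=[[0,0.4,0],[0,0.4,0],[0,0.4,0],[0,0.4,0],[0,0.2,0],[0,0.2,0],[0,0.2,0],[0,0.2,0],[0,0.2,0],[0,0.2,0]], angular=[[0,0,0],[0,0,0],[0,0,0],[0,0,0],[0,0,0],[0,0,0],[0,0,0],[0,0,0],[0,0,0],[0,0,0]])

```text
time: 10.85
tool_pos: [0.4685, -0.11, 0.0657]
orientation: [[0.205, 0.979, 0.0], [0.979, -0.205, -0.0], [-0.0, 0.0, -1.0]]
wrist_force: [0.0, -0.1, -1.6]
width: 0.177
grip_force: 58.5
```

Emit:
drive_tool(slide=[[0,0.2,0],[0,0.2,0],[0,0.2,0],[0,0.2,0],[0,0.2,0],[0,0.2,0],[0,0.2,0],[0,0.2,0],[0,0.2,0],[0,0.2,0]], angular=[[0,0,0],[0,0,0],[0,0,0],[0,0,0],[0,0,0],[0,0,0],[0,0,0],[0,0,0],[0,0,0],[0,0,0]])

```text
time: 12.1
tool_pos: [0.488, -0.1141, 0.0657]
orientation: [[0.205, 0.979, -0.0], [0.979, -0.205, -0.0], [-0.0, -0.0, -1.0]]
wrist_force: [-0.3, -0.7, -1.5]
width: 0.184
grip_force: 58.5
```

Emit:
drive_tool(slide=[[0,0.2,0],[0,0.2,0],[0,0.2,0],[0,0.2,0],[0,0.2,0],[0,0.2,0],[0,0.2,0],[0,0.2,0],[0,0.2,0],[0,0.2,0]], angular=[[0,0,0],[0,0,0],[0,0,0],[0,0,0],[0,0,0],[0,0,0],[0,0,0],[0,0,0],[0,0,0],[0,0,0]])

```text
time: 13.35
tool_pos: [0.5076, -0.1182, 0.0657]
orientation: [[0.205, 0.979, -0.0], [0.979, -0.205, -0.0], [-0.0, -0.0, -1.0]]
wrist_force: [-0.4, 0.3, -0.9]
width: 0.179
grip_force: 58.5
```

```bash
python3 -c "
from h import *
snap('wrist','t3');snap('scene','s3');st()
a=np.hstack([cv2.imread('pics/t3.png')])
cv2.imwrite('pics/t3b.png',a)"
```

```text
t 13.45 p [ 0.5078 -0.1183  0.0658] yaw -11.82 z [ 4.e-04 -2.e-04 -1.e+00] F [ 0.03 -0.56 -0.97] M [ 0.038  0.052 -0.019] w 0.18 g 58.5
```

View pics/t3.png

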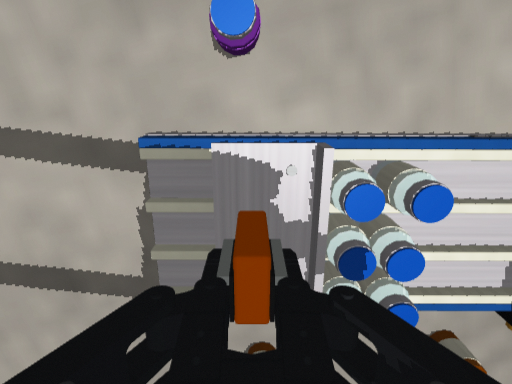

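The vials move upright ahead of the blade: rear ones at (362,195) and (355,258), front ones at (430,200) and (405,262). The rows have nearly closed up, and the stop is out of view at the right.

Emit:
drive_tool(slide=[[0,0.2,0],[0,0.3,0],[0,0.3,0],[0,0.3,0],[0,0.3,0],[0,0.3,0],[0,0.3,0],[0,0.3,0],[0,0.3,0],[0,0.2,0]], angular=[[0,0,0],[0,0,0],[0,0,0],[0,0,0],[0,0,0],[0,0,0],[0,0,0],[0,0,0],[0,0,0],[0,0,0]])

```text
time: 14.7
tool_pos: [0.5351, -0.124, 0.0657]
orientation: [[0.205, 0.979, 0.0], [0.979, -0.205, -0.0], [-0.0, 0.0, -1.0]]
wrist_force: [-1.9, 1.5, -0.3]
width: 0.182
grip_force: 58.6
```

```bash
cat > gap.py <<'E'
from h import *
import sys
f=sys.argv[1]; snap('wrist',f); st()
im,P=cloud(f); hsv=cv2.cvtColor(im,cv2.COLOR_RGB2HSV); H,S,V=[hsv[...,i].astype(int) for i in range(3)]
a=np.radians(-12.0); T=P[...,:2]@[np.cos(a),np.sin(a)]; L=P[...,:2]@[-np.sin(a),np.cos(a)]+.0115
red=((H<6)|(H>172))&(S>150)&(P[...,2]>.038)&(P[...,2]<.05)&(T>.64)&(abs(L)<.07)
print('red t',np.nanpercentile(T[red],[1,50,99]).round(4),red.sum())
for lo in(-.06,-.02,.02,.04):
    q=red&(L>lo)&(L<lo+.02)
    if q.sum()>5: print('  red L',lo,np.percentile(T[q],[2,98]).round(4))
blk=(V<60)&(P[...,2]>.02)&(P[...,2]<.05)&(T>.63)&(abs(L)<.05)
print('black t',np.nanpercentile(T[blk],[1,50]).round(4) if blk.sum() else None)
m=((H>100)&(H<128)&(S>120)&(P[...,2]>.045)&(abs(L)<.06)&(T>.5)).astype(np.uint8)
n,l,s,c=cv2.connectedComponentsWithStats(m)
for i in range(1,n):
    if s[i,4]>60:
        q=(l==i); k=q&(P[...,2]>.055); print('cap',s[i,4],c[i].round(),'t',np.percentile(T[k],[1,50,99]).round(4),'L',np.median(L[k]).round(4))
E
python3 gap.py t4
```

```text
t 14.75 p [ 0.5354 -0.124   0.0657] yaw -11.81 z [ 5.e-04 -2.e-04 -1.e+00] F [-0.56  0.67 -0.93] M [-0.001  0.144  0.017] w 0.177 g 58.5
red t [0.6947 0.6975 0.7048] 592
  red L -0.06 [0.6949 0.7034]
black t [0.6952 0.6966]
cap 1203 [364. 202.] t [0.5921 0.6007 0.6095] L 0.0326
cap 1206 [416. 203.] t [0.616  0.6246 0.6333] L 0.0321
cap 998 [357. 263.] t [0.5921 0.6008 0.6095] L 0.0007
cap 1002 [405. 265.] t [0.616  0.6247 0.6336] L 0.0001
cap 354 [402. 312.] t [0.5936 0.627  0.6338] L -0.0268
```

View pics/t4.png

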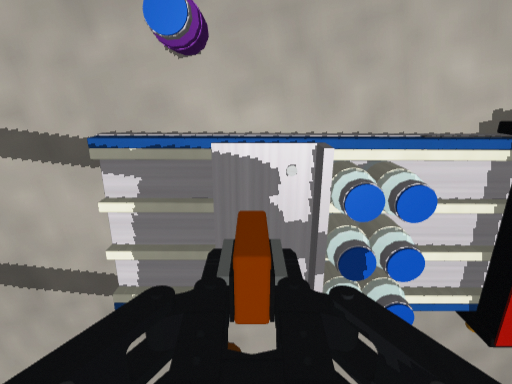

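All three rows have closed up (24 mm pitch, caps at (362,202), (415,203), (357,263) and (405,265)). The stop edge is about 58 mm ahead of the front vials, so I advance 50 mm and then feel for it.

Emit:
drive_tool(slide=[[0,0.2,0],[0,0.3,0],[0,0.3,0],[0,0.3,0],[0,0.3,0],[0,0.3,0],[0,0.3,0],[0,0.3,0],[0,0.3,0],[0,0.3,0]], angular=[[0,0,0],[0,0,0],[0,0,0],[0,0,0],[0,0,0],[0,0,0],[0,0,0],[0,0,0],[0,0,0],[0,0,0]])

```text
time: 16.0
tool_pos: [0.5635, -0.1299, 0.0657]
orientation: [[0.205, 0.979, 0.0], [0.979, -0.205, -0.0], [-0.0, 0.0, -1.0]]
wrist_force: [-0.1, 0.7, -1.5]
width: 0.176
grip_force: 58.5
```

Emit:
drive_tool(slide=[[0,0.3,0],[0,0.3,0],[0,0.3,0],[0,0.2,0],[0,0.2,0],[0,0.2,0],[0,0.2,0],[0,0.1,0],[0,0.1,0],[0,0.1,0]], angular=[[0,0,0],[0,0,0],[0,0,0],[0,0,0],[0,0,0],[0,0,0],[0,0,0],[0,0,0],[0,0,0],[0,0,0]])

```text
time: 17.25
tool_pos: [0.5829, -0.134, 0.0657]
orientation: [[0.205, 0.979, 0.0], [0.979, -0.205, -0.0], [-0.0, 0.0, -1.0]]
wrist_force: [-0.7, -0.8, -0.9]
width: 0.178
grip_force: 58.5
```

```bash
python3 gap.py t5; python3 -c "
from h import *
feel(6)"
```

```text
t 17.3 p [ 0.583  -0.134   0.0657] yaw -11.82 z [ 2.e-04 -1.e-04 -1.e+00] F [-0.39  0.55 -1.64] M [ 0.029  0.208 -0.056] w 0.178 g 58.5
red t [0.6951 0.7021 0.7097] 5772
  red L -0.06 [0.6954 0.7095]
  red L -0.02 [0.6953 0.7093]
  red L 0.02 [0.6953 0.7092]
  red L 0.04 [0.6953 0.7093]
black t [0.695  0.6965]
cap 1196 [364. 202.] t [0.6409 0.6496 0.6583] L 0.0328
cap 1216 [416. 203.] t [0.6647 0.6734 0.6823] L 0.0323
cap 996 [357. 263.] t [0.641  0.6496 0.6584] L 0.0008
cap 998 [405. 265.] t [0.6648 0.6735 0.6824] L 0.0003
cap 337 [402. 313.] t [0.6427 0.676  0.6826] L -0.0269
t 17.6 p [ 0.583  -0.134   0.0658] yaw -11.81 z [ 5.e-04 -2.e-04 -1.e+00] F [ 0.75  0.72 -0.89] M [0.042 0.088 0.023] w 0.178 g 58.4
Flong,lat,z [-0.04 -0.12 -1.17] sd [0.43 0.6  0.59] M [0.025 0.092 0.007] sd [0.025 0.05  0.034] t 0.59814
```

Emit:
drive_tool(slide=[[0,0.1,0],[0,0.1,0],[0,0.1,0],[0,0.1,0],[0,0.1,0],[0,0.1,0],[0,0.1,0],[0,0.08,0],[0,0.05,0],[0,0,0]], angular=[[0,0,0],[0,0,0],[0,0,0],[0,0,0],[0,0,0],[0,0,0],[0,0,0],[0,0,0],[0,0,0],[0,0,0]])

```text
time: 18.85
tool_pos: [0.5911, -0.1356, 0.0657]
orientation: [[0.205, 0.979, 0.0], [0.979, -0.205, -0.0], [-0.0, 0.0, -1.0]]
wrist_force: [-1.3, 0.8, -0.5]
width: 0.177
grip_force: 58.5
```

```bash
python3 gap.py t6|grep -E "cap|red t"; python3 -c "
from h import *
feel(6)"
```

```text
red t [0.6951 0.703  0.7096] 4815
cap 1200 [364. 202.] t [0.6491 0.6578 0.6664] L 0.0327
cap 1216 [416. 204.] t [0.6728 0.6815 0.6904] L 0.0323
cap 994 [357. 264.] t [0.6493 0.6578 0.6666] L 0.0009
cap 996 [405. 265.] t [0.6732 0.6817 0.6905] L 0.0003
cap 334 [402. 313.] t [0.6508 0.684  0.6911] L -0.0268
t 19.2 p [ 0.5911 -0.1357  0.0657] yaw -11.82 z [ 2.e-04 -1.e-04 -1.e+00] F [-0.6   0.39 -0.9 ] M [ 0.034  0.172 -0.046] w 0.179 g 58.5
Flong,lat,z [-0.78 -0.16 -0.54] sd [0.15 0.34 0.27] M [ 0.008  0.152 -0.019] sd [0.031 0.025 0.027] t 0.60636
```

Emit:
drive_tool(slide=[[0,0.02,0],[0,0.02,0],[0,0.02,0],[0,0.02,0],[0,0,0],[0,0,0],[0,0,0],[0,0,0],[0,0,0],[0,0,0]], angular=[[0,0,0],[0,0,0],[0,0,0],[0,0,0],[0,0,0],[0,0,0],[0,0,0],[0,0,0],[0,0,0],[0,0,0]])

```text
time: 20.45
tool_pos: [0.5918, -0.1358, 0.0657]
orientation: [[0.205, 0.979, 0.0], [0.979, -0.205, -0.0], [-0.0, 0.0, -1.0]]
wrist_force: [-1.2, -0.1, -0.4]
width: 0.183
grip_force: 58.5
```

```bash
python3 -c "
from h import *
feel(5)"
```

```text
t 20.7 p [ 0.5918 -0.1358  0.0657] yaw -11.82 z [-0.e+00 -1.e-04 -1.e+00] F [-1.73  0.22  0.07] M [0.056 0.218 0.038] w 0.179 g 58.5
Flong,lat,z [-1.49 -0.25 -0.47] sd [0.14 0.71 0.44] M [ 0.082  0.218 -0.003] sd [0.021 0.016 0.031] t 0.60708
```

Emit:
drive_tool(slide=[[0,0.01,0],[0,0.01,0],[0,0.01,0],[0,0.01,0],[0,0,0],[0,0,0],[0,0,0],[0,0,0],[0,0,0],[0,0,0]], angular=[[0,0,0],[0,0,0],[0,0,0],[0,0,0],[0,0,0],[0,0,0],[0,0,0],[0,0,0],[0,0,0],[0,0,0]])

```text
time: 21.95
tool_pos: [0.5922, -0.1359, 0.0657]
orientation: [[0.205, 0.979, 0.0], [0.979, -0.205, -0.0], [-0.0, 0.0, -1.0]]
wrist_force: [-1.5, 0.9, -1.5]
width: 0.177
grip_force: 58.5
```

```bash
python3 -c "
from h import *
feel(5)"
```

```text
t 22.2 p [ 0.5922 -0.1359  0.0657] yaw -11.82 z [ 1.e-04 -1.e-04 -1.e+00] F [-0.45  0.87 -0.85] M [0.06  0.137 0.055] w 0.179 g 58.5
Flong,lat,z [-0.54 -0.48 -0.99] sd [0.9  0.7  0.68] M [0.042 0.191 0.007] sd [0.023 0.034 0.028] t 0.60751
```

Emit:
drive_tool(slide=[[0,0.01,0],[0,0.01,0],[0,0.01,0],[0,0.01,0],[0,0.01,0],[0,0,0],[0,0,0],[0,0,0],[0,0,0],[0,0,0]], angular=[[0,0,0],[0,0,0],[0,0,0],[0,0,0],[0,0,0],[0,0,0],[0,0,0],[0,0,0],[0,0,0],[0,0,0]])

```text
time: 23.45
tool_pos: [0.5927, -0.136, 0.0657]
orientation: [[0.205, 0.979, 0.0], [0.979, -0.205, -0.0], [-0.0, 0.0, -1.0]]
wrist_force: [-0.9, -0.3, -0.3]
width: 0.179
grip_force: 58.5
```

```bash
python3 gap.py t7|grep -E "cap|red t"; python3 -c "
from h import *
feel(4)"
```

```text
red t [0.6951 0.7034 0.7095] 4504
cap 1196 [364. 202.] t [0.6509 0.6594 0.6683] L 0.0328
cap 1208 [416. 204.] t [0.6746 0.6832 0.6922] L 0.0322
cap 991 [357. 264.] t [0.6507 0.6593 0.6681] L 0.0009
cap 990 [405. 265.] t [0.6746 0.6833 0.6922] L 0.0003
cap 330 [402. 313.] t [0.6527 0.6857 0.6926] L -0.0268
t 23.7 p [ 0.5927 -0.136   0.0657] yaw -11.82 z [ 1.e-04 -1.e-04 -1.e+00] F [-0.69  0.23 -2.09] M [-0.046  0.225  0.042] w 0.177 g 58.5
Flong,lat,z [-0.8   0.16 -1.44] sd [0.14 0.18 0.39] M [ 0.004  0.193 -0.024] sd [0.034 0.045 0.05 ] t 0.60802
```

Emit:
drive_tool(slide=[[0,0.01,0],[0,0.01,0],[0,0.01,0],[0,0.01,0],[0,0.01,0],[0,0.01,0],[0,0.01,0],[0,0,0],[0,0,0],[0,0,0]], angular=[[0,0,0],[0,0,0],[0,0,0],[0,0,0],[0,0,0],[0,0,0],[0,0,0],[0,0,0],[0,0,0],[0,0,0]])

```text
time: 24.95
tool_pos: [0.5933, -0.1361, 0.0657]
orientation: [[0.205, 0.979, 0.0], [0.979, -0.205, -0.0], [-0.0, 0.0, -1.0]]
wrist_force: [-0.6, 0.9, -1.0]
width: 0.179
grip_force: 58.5
```

Emit:
drive_tool(slide=[[0,0.01,0],[0,0.01,0],[0,0.01,0],[0,0.01,0],[0,0.01,0],[0,0.01,0],[0,0.01,0],[0,0,0],[0,0,0],[0,0,0]], angular=[[0,0,0],[0,0,0],[0,0,0],[0,0,0],[0,0,0],[0,0,0],[0,0,0],[0,0,0],[0,0,0],[0,0,0]])

```text
time: 26.2
tool_pos: [0.5936, -0.1361, 0.0656]
orientation: [[0.205, 0.979, -0.001], [0.979, -0.205, 0.0], [-0.0, -0.001, -1.0]]
wrist_force: [-5.8, 1.3, 0.8]
width: 0.176
grip_force: 58.9
```

```bash
python3 -c "
from h import *
feel(3)"
```

```text
t 26.35 p [ 0.5936 -0.1362  0.0656] yaw -11.82 z [-1.2e-03  2.0e-04 -1.0e+00] F [-5.55  0.77  1.6 ] M [ 0.155  0.87  -0.057] w 0.177 g 58.9
Flong,lat,z [-5.45  0.2   1.48] sd [0.4  0.55 0.33] M [ 0.167  0.851 -0.09 ] sd [0.027 0.025 0.025] t 0.60892
```

Emit:
drive_tool(slide=[[0,0,0],[0,0,0],[0,0,0],[0,0,0],[0,0,0],[0,0,0],[0,0,0],[0,0,0],[0,0,0],[0,0,0]], angular=[[0,0,0.001],[0,0,0.001],[0,0,0.001],[0,0,0],[0,0,0],[0,0,0],[0,0,0],[0,0,0],[0,0,0],[0,0,0]])

```text
time: 27.6
tool_pos: [0.5936, -0.1361, 0.0656]
orientation: [[0.207, 0.978, -0.001], [0.978, -0.207, 0.0], [0.0, -0.001, -1.0]]
wrist_force: [-5.3, 1.2, 1.9]
width: 0.18
grip_force: 58.9
```

```bash
python3 -c "
from h import *
feel(5)"
```

```text
t 27.85 p [ 0.5936 -0.1361  0.0656] yaw -11.97 z [-1.1e-03  3.0e-04 -1.0e+00] F [-4.47  0.67  1.52] M [ 0.264  0.798 -0.022] w 0.175 g 58.9
Flong,lat,z [-4.93  0.41  1.46] sd [0.31 0.5  0.39] M [0.228 0.824 0.009] sd [0.021 0.035 0.025] t 0.60895
```

Emit:
drive_tool(slide=[[0,0.01,0],[0,0.01,0],[0,0.01,0],[0,0,0],[0,0,0],[0,0,0],[0,0,0],[0,0,0],[0,0,0],[0,0,0]], angular=[[0,0,0],[0,0,0],[0,0,0],[0,0,0],[0,0,0],[0,0,0],[0,0,0],[0,0,0],[0,0,0],[0,0,0]])

```text
time: 29.1
tool_pos: [0.5936, -0.1361, 0.0656]
orientation: [[0.208, 0.978, -0.002], [0.978, -0.208, 0.0], [0.0, -0.002, -1.0]]
wrist_force: [-5.3, 0.6, 1.7]
width: 0.179
grip_force: 59.0
```

```bash
python3 -c "
from h import *
feel(5)"
```

```text
t 29.35 p [ 0.5936 -0.1361  0.0656] yaw -11.97 z [-1.7e-03  4.0e-04 -1.0e+00] F [-4.99  1.68  1.77] M [0.253 0.902 0.028] w 0.182 g 59.0
Flong,lat,z [-5.27  0.57  1.86] sd [0.24 0.26 0.36] M [0.247 0.938 0.01 ] sd [0.023 0.031 0.018] t 0.60897
```

Emit:
drive_tool(slide=[[0,0.02,0],[0,0.02,0],[0,0.02,0],[0,0.02,0],[0,0,0],[0,0,0],[0,0,0],[0,0,0],[0,0,0],[0,0,0]], angular=[[0,0,0],[0,0,0],[0,0,0],[0,0,0],[0,0,0],[0,0,0],[0,0,0],[0,0,0],[0,0,0],[0,0,0]])

```text
time: 30.6
tool_pos: [0.5937, -0.1361, 0.0655]
orientation: [[0.208, 0.978, -0.004], [0.978, -0.208, 0.001], [0.0, -0.004, -1.0]]
wrist_force: [-7.0, 1.9, 2.6]
width: 0.176
grip_force: 59.1
```

```bash
python3 -c "
from h import *
feel(5)"
```

```text
t 30.85 p [ 0.5937 -0.1362  0.0654] yaw -11.98 z [-3.5e-03  8.0e-04 -1.0e+00] F [-7.91  1.91  3.04] M [ 0.271  1.195 -0.   ] w 0.174 g 59.1
Flong,lat,z [-7.93  0.2   2.79] sd [0.31 0.46 0.45] M [ 0.285  1.22  -0.023] sd [0.029 0.023 0.025] t 0.60907
```

Emit:
drive_tool(slide=[[0,0.02,-0.01],[0,0.02,-0.01],[0,0.02,-0.01],[0,0.02,-0.01],[0,0.02,-0.01],[0,0,-0.01],[0,0,0],[0,0,0],[0,0,0],[0,0,0]], angular=[[0,0,0.0007],[0,0,0],[0,0,0],[0,0,0],[0,0,0],[0,0,0],[0,0,0],[0,0,0],[0,0,0],[0,0,0]])

```text
time: 32.1
tool_pos: [0.5938, -0.1361, 0.0656]
orientation: [[0.208, 0.978, -0.006], [0.978, -0.208, 0.001], [0.0, -0.006, -1.0]]
wrist_force: [-9.2, 1.7, 2.4]
width: 0.177
grip_force: 59.1
```

```bash
python3 -c "
from h import *
snap('wrist','t8')
feel(5)"; python3 rel.py t8|head -1
```

```text
t 32.4 p [ 0.5939 -0.1361  0.0656] yaw -12.01 z [-0.0058  0.0013 -1.    ] F [-8.53  2.25  2.26] M [ 0.321  1.516 -0.061] w 0.178 g 59.1
Flong,lat,z [-8.52 -0.03  2.94] sd [0.62 0.65 0.39] M [ 0.355  1.492 -0.003] sd [0.039 0.019 0.03 ] t 0.6092
blade z 0.04298969962456023 0.043870684725473896 ((638.4909057617188, -133.60723876953125), (83.93624877929688, 18.22349739074707), 78.22106170654297) (2445, np.float32(79.238464), array([ 0.6334879 , -0.13472018], dtype=float32))
```

Emit:
drive_tool(slide=[[0,0.02,0],[0,0.02,0],[0,0.02,0],[0,0.02,0],[0,0.02,0],[0,0,0],[0,0,0],[0,0,0],[0,0,0],[0,0,0]], angular=[[0,0,0],[0,0,0],[0,0,0],[0,0,0],[0,0,0],[0,0,0],[0,0,0],[0,0,0],[0,0,0],[0,0,0]])

```text
time: 33.65
tool_pos: [0.594, -0.1362, 0.0656]
orientation: [[0.208, 0.978, -0.008], [0.978, -0.208, 0.002], [0.0, -0.008, -1.0]]
wrist_force: [-11.2, 2.4, 4.7]
width: 0.175
grip_force: 59.4
```

```bash
python3 -c "
from h import *
feel(6)"
```

```text
t 33.95 p [ 0.594  -0.1361  0.0656] yaw -12.01 z [-0.008   0.0018 -1.    ] F [-11.72   2.97   4.38] M [ 0.381  1.882 -0.046] w 0.176 g 59.4
Flong,lat,z [-11.6   -0.02   4.47] sd [0.31 0.34 0.29] M [ 0.391  1.902 -0.054] sd [0.015 0.016 0.015] t 0.60929
```

Emit:
drive_tool(slide=[[0,0.02,0],[0,0,0],[0,0,0],[0,0,0],[0,0,0],[0,0,0],[0,0,0],[0,0,0],[0,0,0],[0,0,0]], angular=[[0,0,0.0007],[0,0,0.0006],[0,0,0],[0,0,0],[0,0,0],[0,0,0],[0,0,0],[0,0,0],[0,0,0],[0,0,0]])

```text
time: 35.2
tool_pos: [0.594, -0.1361, 0.0656]
orientation: [[0.209, 0.978, -0.008], [0.978, -0.209, 0.002], [0.0, -0.009, -1.0]]
wrist_force: [-12.8, 3.4, 5.0]
width: 0.181
grip_force: 59.6
```

```bash
python3 -c "
from h import *
feel(6)"; python3 gap.py t9
```

```text
t 35.5 p [ 0.594  -0.1362  0.0656] yaw -12.08 z [-0.0084  0.0019 -1.    ] F [-12.11   2.76   4.58] M [0.492 1.947 0.083] w 0.176 g 59.6
Flong,lat,z [-12.09  -0.07   5.06] sd [0.32 0.34 0.51] M [0.448 1.955 0.035] sd [0.042 0.009 0.042] t 0.60932
t 35.55 p [ 0.594  -0.1362  0.0657] yaw -12.08 z [-0.0085  0.0019 -1.    ] F [-11.85   3.06   4.7 ] M [0.486 1.999 0.023] w 0.18 g 59.6
red t [0.6952 0.7036 0.7095] 4426
  red L -0.06 [0.7028 0.7096]
  red L -0.02 [0.6977 0.7093]
  red L 0.02 [0.6962 0.7093]
  red L 0.04 [0.6952 0.7092]
black t [0.6947 0.6964]
cap 1204 [364. 203.] t [0.6518 0.6604 0.6692] L 0.0327
cap 1227 [416. 204.] t [0.6755 0.6841 0.6928] L 0.0322
cap 1000 [356. 264.] t [0.6518 0.6604 0.6691] L 0.0009
cap 1012 [405. 265.] t [0.6756 0.6842 0.6931] L 0.0003
cap 318 [402. 313.] t [0.6545 0.6866 0.6936] L -0.0267
```

Emit:
drive_tool(slide=[[0,0,0],[0,0,0],[0,0,0],[0,0,0],[0,0,0],[0,0,0],[0,0,0],[0,0,0],[0,0,0],[0,0,0]], angular=[[0,0,-0.0006],[0,0,0],[0,0,0],[0,0,0],[0,0,0],[0,0,0],[0,0,0],[0,0,0],[0,0,0],[0,0,0]])

```text
time: 36.8
tool_pos: [0.594, -0.1362, 0.0657]
orientation: [[0.209, 0.978, -0.008], [0.978, -0.209, 0.002], [0.0, -0.009, -1.0]]
wrist_force: [-12.4, 3.6, 5.3]
width: 0.183
grip_force: 59.6
```

```bash
python3 -c "
from h import *
feel(6)"
```

```text
t 37.1 p [ 0.594  -0.1362  0.0657] yaw -12.05 z [-0.0084  0.0019 -1.    ] F [-12.63   2.16   5.47] M [ 0.435  2.024 -0.032] w 0.181 g 59.6
Flong,lat,z [-12.46  -0.2    5.08] sd [0.45 0.21 0.31] M [4.390e-01 1.971e+00 1.000e-03] sd [0.017 0.032 0.028] t 0.60933
```

Emit:
drive_tool(slide=[[0,-0.1,0],[0,-0.1,0],[0,-0.15,0],[0,-0.3,0],[0,-0.5,0],[0,-0.8,0],[0,-1.2,0],[0,-1.2,-1],[0,-0.8,-2],[0,0,-2]], angular=[[0,0,0],[0,0,0],[0,0,0],[0,0,0],[0,0,0],[0,0,0],[0,0,0],[0,0,0],[0,0,0],[0,0,0]])

```text
time: 38.35
tool_pos: [0.5465, -0.1261, 0.1186]
orientation: [[0.209, 0.978, 0.002], [0.978, -0.209, -0.001], [-0.0, 0.002, -1.0]]
wrist_force: [0.4, 0.5, -0.2]
width: 0.178
grip_force: 58.8
```

```bash
python3 gap.py t10; python3 -c "
from h import *
plan([.4862,.2333,.115],-32.7,9)"
```

```text
t 38.4 p [ 0.5486 -0.1268  0.1223] yaw -12.07 z [ 0.008  -0.0028 -1.    ] F [0.99 0.05 0.82] M [-0.036 -0.045  0.012] w 0.176 g 58.9
red t [0.6978 0.7064 0.7124] 2365
  red L -0.06 [0.6979 0.7125]
  red L -0.02 [0.6983 0.7124]
  red L 0.02 [0.7002 0.7122]
  red L 0.04 [0.6979 0.7119]
black t [0.6978 0.6991]
cap 670 [411. 174.] t [0.6541 0.6627 0.6714] L 0.0323
cap 677 [449. 175.] t [0.678  0.6866 0.6956] L 0.0318
cap 578 [403. 221.] t [0.6541 0.6627 0.6717] L 0.0004
cap 579 [439. 222.] t [0.6779 0.6865 0.6955] L -0.0002
cap 498 [396. 264.] t [0.6542 0.6626 0.6715] L -0.0315
cap 508 [430. 265.] t [0.6778 0.6866 0.6954] L -0.0324
turn/row [ 0.0009 -0.0001  0.04  ] mm/row 40.616412879310694
[[3.768, -1.515, 0.065], [3.704, -1.665, 0.066], [3.635, -1.812, 0.068], [3.559, -1.955, 0.069], [3.478, -2.096, 0.071], [3.392, -2.234, 0.073], [3.299, -2.367, 0.075], [3.202, -2.497, 0.077], [3.1, -2.623, 0.079]]
```

View pics/t10.png

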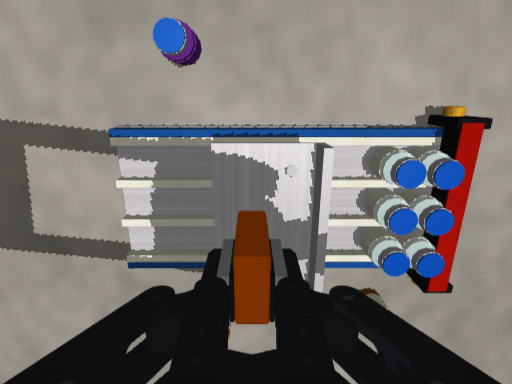

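All six vials are upright and closed up against the stop: caps at (411,174), (449,175), (403,221), (439,222), (396,264) and (430,265), in even columns. Now back to the mat.

Emit:
drive_tool(slide=[[3.77,-1.5,0],[3.7,-1.65,0],[3.63,-1.8,0],[3.56,-1.95,0],[3.48,-2.1,0],[3.39,-2.2,0],[3.3,-2.35,0],[3.2,-2.5,0],[3.1,-2.6,0],[0,0,0]], angular=[[0,0,0.04],[0,0,0.04],[0,0,0.04],[0,0,0.04],[0,0,0.04],[0,0,0.04],[0,0,0.04],[0,0,0.04],[0,0,0.04],[0,0,0]])

```text
time: 39.65
tool_pos: [0.4851, 0.2359, 0.1175]
orientation: [[0.537, 0.844, 0.002], [0.844, -0.537, 0.001], [0.002, 0.001, -1.0]]
wrist_force: [-0.9, -0.6, -1.5]
width: 0.181
grip_force: 58.9
```

```bash
python3 -c "
from h import *
feel(4)
plan([.4862,.2333,.0475],-32.7,6)"
```

```text
t 39.85 p [0.4858 0.2326 0.1168] yaw -32.74 z [ 9.e-04 -3.e-04 -1.e+00] F [-0.09  0.92 -1.34] M [-0.026  0.023 -0.014] w 0.182 g 58.9
Flong,lat,z [-0.06  0.06 -1.1 ] sd [0.3  0.59 0.21] M [-0.023 -0.    -0.026] sd [0.011 0.035 0.02 ] t 0.42682
turn/row [ 0.0001 -0.     -0.0001] mm/row 11.543600420348689
[[0.013, -0.001, 1.154], [0.013, -0.001, 1.154], [0.013, -0.001, 1.154], [0.013, -0.001, 1.154], [0.013, -0.001, 1.154], [0.013, -0.001, 1.154]]
```

Emit:
drive_tool(slide=[[0.07,0,1.2],[0,0,1.2],[0,0,1.2],[0,0,1.2],[0,0,1.2],[0,0,0.5],[0,0,0.4],[0,0,0.2],[0,0,0.1],[0,0,0]], angular=[[0,0,0],[0,0,0],[0,0,0],[0,0,0],[0,0,0],[0,0,0],[0,0,0],[0,0,0],[0,0,0],[0,0,0]])

```text
time: 41.1
tool_pos: [0.4861, 0.2341, 0.0446]
orientation: [[0.54, 0.842, 0.001], [0.842, -0.54, 0.0], [0.001, 0.001, -1.0]]
wrist_force: [-0.5, -0.0, -1.4]
width: 0.175
grip_force: 59.1
```

```bash
python3 -c "
from h import *
feel(4)"
```

```text
t 41.3 p [0.4861 0.2341 0.0446] yaw -32.7 z [ 8.e-04  2.e-04 -1.e+00] F [-0.07 -0.32 -0.14] M [ 0.039 -0.022  0.002] w 0.183 g 59.1
Flong,lat,z [ 0.01  0.03 -0.54] sd [0.26 0.47 0.52] M [0.033 0.011 0.01 ] sd [0.025 0.026 0.011] t 0.42682
```

Emit:
drive_tool(slide=[[0,0,0.02],[0,0,0],[0,0,0],[0,0,0],[0,0,0],[0,0,0],[0,0,0],[0,0,0],[0,0,0],[0,0,0]], angular=[[0,0,0],[0,0,0],[0,0,0],[0,0,0],[0,0,0],[0,0,0],[0,0,0],[0,0,0],[0,0,0],[0,0,0]], hand=0.2)

```text
time: 42.55
tool_pos: [0.4858, 0.234, 0.044]
orientation: [[0.54, 0.842, -0.0], [0.842, -0.54, -0.0], [-0.0, 0.0, -1.0]]
wrist_force: [0.2, -0.2, -0.1]
width: 0.401
grip_force: 0.0
```

Emit:
drive_tool(slide=[[0,0,-0.5],[0,0,-1],[0,0,-2],[0,0,-2],[0,0,-2.5],[0,0,-2.5],[0,0,-2.5],[0,0,-1.5],[0,0,-0.5],[0,0,0]], angular=[[0,0,0],[0,0,0],[0,0,0],[0,0,0],[0,0,0],[0,0,0],[0,0,0],[0,0,0],[0,0,0],[0,0,0]])

```text
time: 43.8
tool_pos: [0.4857, 0.234, 0.1938]
orientation: [[0.54, 0.842, -0.0], [0.842, -0.54, -0.0], [-0.0, -0.0, -1.0]]
wrist_force: [-0.5, 0.4, 0.1]
width: 0.401
grip_force: 0.0
```

```bash
python3 pus.py p9; python3 -c "
from h import *
snap('scene','s9')
cv2.imwrite('pics/s9z.png',cv2.resize(cv2.imread('pics/s9.png')[100:280,60:420],None,fx=2.2,fy=2.2))"
```

```text
t 43.8 p [0.4857 0.234  0.1938] yaw -32.69 z [-4.e-04 -2.e-04 -1.e+00] F [-0.53  0.42  0.12] M [-0.038 -0.017 -0.009] w 0.401 g 0.0
t 43.9 p [0.4853 0.2338 0.1929] yaw -32.69 z [-2.1e-03 -8.0e-04 -1.0e+00] F [0.44 0.58 1.4 ] M [ 0.037 -0.013  0.061] w 0.401 g 0.0
griptop (633, array([0.4862, 0.2339, 0.0597]), np.float64(0.056), np.float64(0.062), ((486.0016784667969, 233.12646484375), (33.10111618041992, 15.064093589782715), 56.90679168701172))
blade top (566, array([0.5189, 0.2159, 0.0218]), np.float64(0.018), np.float64(0.024), ((516.9449462890625, 212.78817749023438), (109.91893768310547, 5.2380876541137695), 57.20963668823242))
flange (4752, array([0.4979, 0.2311, 0.0071]), np.float64(0.004), np.float64(0.024), ((493.1072082519531, 228.07736206054688), (109.96562957763672, 61.93619918823242), 57.2736930847168))
mat (15173, array([0.4894, 0.2436, 0.0019]), np.float64(-0.002), np.float64(0.005), ((484.1956787109375, 227.81504821777344), (180.32122802734375, 150.50950622558594), 67.94503021240234))
```

View pics/s9z.png

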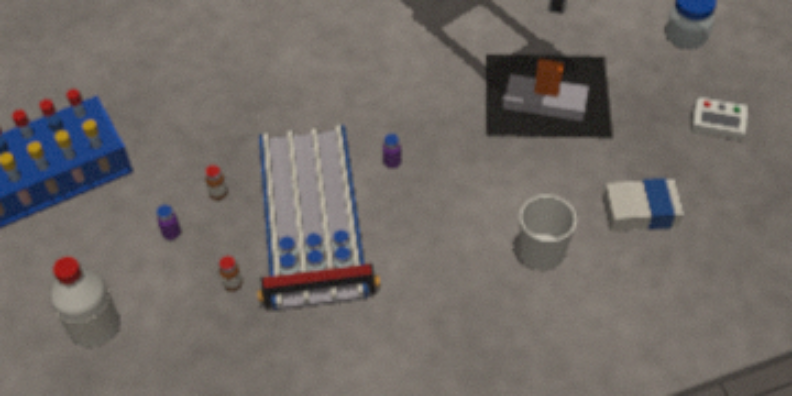

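The straightedge stands on its mat (550,95 in the crop). The six vials are against the stop (285-345, 240-262), and everything else is where it was.

```bash
python3 -c "
from rig import arm
print(arm.close_job())"
```

```text
the job is handed in; nothing more can be done
None
```

Job handed in at about 44 s: all six vials are upright and closed up against the stop after a steady push of about 12 N, with wrist readings showing it evenly shared across the three rows, and the straightedge is back on its mat with nothing else seen to have moved.

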